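# Load the flange nut and hold the chain tensioner back

### The arm

A 6-joint arm with a two-finger parallel gripper is mounted at the origin on the work surface. World frame = base frame: x ahead of the robot, y to its left, z up, the work surface at z = 0. Lengths are in m, angles in degrees, forces in N, time in s.
With the tool pointing down it reaches from about 0.4 to 0.825 m from the base axis. Payload 7 kg.
Tool frame: the origin (TCP) lies midway between the tips of the shut fingers; the grasp point (between the pads) lies 19 mm behind it; y points along the fingers, z is the direction in which the jaws open and shut, and the axes are right-handed (so a half turn about y gives the same grasp; the last joint's range is limited). The gripper opens to 88 mm and grips with 3 to 60 N. Pads are 19 mm wide; open, the fingers measure 130 mm over their backs; the gripper's body (78 mm by 193 mm) begins 47 mm behind the grasp point.
Start: joints at [-50.3, 20.546, 0.682, 0, -70.136, -16.507], TCP at [0.266, -0.62, 0.227] pointing down, gripper open.
Joint ranges: [-176.03, 176.03], [-82.01, 121.73], [-58.28, 71.71], [-173.87, 95.51], [-174.79, -0.11], [-173.66, 173.66]. Speed limits (degrees/s): [136.94, 136.94, 172.46, 180, 180, 180].

### API

Orientations are given as [roll, pitch, yaw] about the fixed x, y, z axes, in that order (R = Rz(yaw) Ry(pitch) Rx(roll)).
In Python, from plant import ctrl gives the robot as it stands.
- The arm moves only by the tool step_arm, never from a script. Its argument "rows" is a list that holds one entry, the list of rows, each a list of 7 numbers: the gripper command: -1 is shut, 1 is fully open, values between are in proportion, then the shift along the world's x, y, z in cm, then the turn, a rotation vector about the world's x, y, z in degrees. In form: [[[fingers, tx, ty, tz, rx, ry, rz], ...]]. A call has 1 to 12 rows; each row shifts and turns the commanded pose from where the row before left it; what a row does not reach is not made up. A row lasts 1/8 s, in which the tool goes at most 62.5 mm and 10.7 degrees, less where a joint would pass 70% of its speed; a pose out of reach is approached as far as the arm can. A call is refused whole if a number of a shift passes 6.25 or a number of a turn 10.7, either way. A call with a gripper value outside its range is refused whole. The fingers move at their own pace and stop on an object; the grip force is fixed at half the most. Time passes only in rows, so rows that do not move let the fingers close. It gives the time, the measured TCP pose, the force and the opening at its end, in the units of the state.
- ctrl.get_obs(): the state, without advancing time (a new reading comes with each control period).
- ctrl.snapshot(name): name is "scene" or "top" or "wrist"; returns the picture (480x640x3 uint8, blue, green, red); there is no depth.
- ctrl.camera_params(name): a dict with "vertical_fov" (degrees; the focal length in pixels is half the picture's height over the tangent of half this angle, whatever the lens; pixels are square), "cx", "cy" (the principal point, pixels), "rvec" (rotation vector, rad) and "tvec" (3), from world to camera coordinates, as OpenCV has them. Camera axes: x right, y down, z forward; pixel columns grow to the right and rows downward; lengths in m; the calibration is good to about 2 mm. A picture is of the moment at which its call begins: read the wrist's pose just before it. camera_params takes no time and is no camera call; for the wrist camera it gives the pose at the moment of the call.
- ctrl.close_job(): hands the job in, once; it reports no verdict.
The state is a dict: "clock": time; "joint_pos": joint angles; "qvel": joint speeds; "tau": joint torques, N m; "tool_pos": TCP position; "orientation": TCP orientation; "force": force on the tool from outside, world axes, zero at the start; "moment": the same for the moment, N m; "opening": finger opening in m.
Only numpy, scipy, OpenCV 4.12 (cv2) and the standard library are available. Lean on these libraries where they do the work, as an engineer would, in place of code of your own. Each camera call takes 0.05 s, during which the arm holds its last target. There are 200 camera calls.

### The job

Get the chain jig ready for me to hook the chain on: seat the flange nut in the round pocket of the jig plate, flange down and flat on the pocket's floor, and let go of it. Then push the sprung tensioner arm back by its idler roller, past the ratchet click and clearly on towards its end stop, so that your fingers and not the pawl carry the spring, and finish while still holding it there. Leave the other scrap where it lies.

Things in the scene. Friction and masses are not known exactly. Their poses are not given: they have to be found in the camera images.
- nut: Flange nut of bare steel, the only nut with a wide round flange: flange 43 mm diameter and 5 mm thick, above it a hexagon 30 mm across flats and 22 mm high (27 mm in all), 120 g. It starts flange down on the bench. Origin: centre of the flange's underside; z points from flange to hexagon; the flats face its x axis and every 60 degrees from it (both ways along x are flats).
- jig: Steel plate 240 (x) by 300 (y) by 15 mm thick, bolted flat on the bench; origin at the centre of its underside, z up. It carries the pocket, the tensioner arm and the pawl. In its frame (mm) the pocket is at (-35, -95) and the arm's pivot at (40, 40); the relaxed roller stands at about (-76, 8), and pushing it back moves it towards jig +y.
- pocket (a point): Centre of the floor of the round pocket in the jig plate: 46 mm diameter, 6 mm deep, its mouth level with the plate's top (15 mm above the bench), floor 9 mm above the bench.
- pivot (a point): The tensioner arm's pivot axis (vertical), at the plate's top. The arm lies 5 to 15 mm above the plate.
- idler (a point): Idler roller: upright steel cylinder 28 mm diameter, 50 mm high, standing on the free end of the tensioner arm, 120 mm from the pivot axis; it does not spin. This point: centre of its underside, 30 mm above the bench (top at 80 mm).
- tensioner (a joint): Angle of the sprung tensioner arm about the pivot, rad, 0 relaxed, to 0.55 at the end stop. It grows as the arm swings clockwise seen from above. Pushing at the roller takes about 4 N at 0, 10 N at 0.36 and 13 N at 0.55. At about 0.34 the pawl clicks in behind the arm's tooth; if let go after that the arm falls back to about 0.32 and rests on the pawl, before that it returns to 0.
- pawl (a joint): Angle of the ratchet pawl, a 45 mm bar on the side of the jig at +x: 0 when dropped in behind the tooth (clicked), 0.1 to 0.2 while it rides on the tooth. It moves by itself and needs no handling.
- plain_nut: Bystander: plain hexagon nut without flange, 36 mm across flats, 20 mm high, on the bench. Origin: centre of its underside.
- collar: Bystander: round steel collar 40 mm diameter, 22 mm high, with a 24 mm bore. Origin: centre of its underside.
- washer: Bystander: flat rusty washer, 34 mm diameter, 4 mm thick, lying on the jig plate. Origin: centre of its underside.
- gear: Bystander: old spur gear, 100 mm diameter, 16 mm thick, lying flat. Origin: centre of its underside.
- disc: Bystander: drilled rusty disc, 100 mm diameter, 12 mm thick, lying flat. Origin: centre of its underside.
- wrench: Bystander: open spanner 200 mm long, lying flat to the left of the jig. Origin: about the middle of its underside.
- coil: Bystander: coil spring 33 mm diameter, 60 mm high, standing to the left of the jig. Origin: centre of its underside.

How it is judged (in metres and radians):
On the way, in this order (a step that is already met when the one before it is completed fails the run):
1. the flange nut is seated flange down in the pocket and let go (horizontal distance between nut and pocket below 0.003 m and z of nut in the frame of pocket below 0.002 m and angle between nut's own z axis and vertical below 0.1 rad and contact force between the fingers and nut below 0.1 N), for 0.2 s.
2. the tensioner arm is pushed past its ratchet click: the pawl has dropped in behind the tooth (value of joint tensioner above 0.36 rad and value of joint pawl below 0.04 rad), for 0.1 s.
At the end, for the whole second after the job is handed in: The nut sits flange down in the pocket (within 3 mm of its centre, underside within 2 mm of the floor, upright within 0.1 rad), untouched and at rest; the tensioner arm is held still beyond 0.40 rad, clear of the pawl, by the fingers pressing on its idler roller with more than 3 N (all of step 1 and linear speed of nut below 0.02 m/s and value of joint tensioner above 0.4 rad and velocity of joint tensioner between -0.05 and 0.05 rad/s and value of joint pawl below 0.04 rad and contact force between the fingers and tensioner above 3 N); the arm keeps its last pose, push and grip.
It fails at once if a piece of the other scrap is moved more than 40 mm (distance of any of plain_nut, collar, washer, gear, disc, wrench, coil from where it was at the start of the episode above 0.04 m).
It also fails if it takes over 51 s, if anything falls off the work surface, if the arm or the gripper's body presses on something with over 40 N, if the wrist force passes 120 N, or if a joint passes its speed limit or range.

## Working session

There is one attempt and no reset: what is moved stays moved. The work goes in short steps, Python scripts to look and compute and a tool call to move; the robot and the scene stay as the last step left them, time stands still between calls to the robot, and variables do not carry over. Pictures are saved under pics/ and viewed, about 8 in all and at most 12, crops included, and the job is handed in when it is done.

Besides the shell and the picture viewer there is one more tool, called after "Request:" by a JSON object that holds its "op" and its "data". step_arm: Moves the arm, as the interface text tells. Its arguments: {"type":"object","properties":{"rows":{"type":"array"}},"required":["rows"]}

```bash
mkdir -p pics; ls; cat > h.py <<'E'
import numpy as np, cv2
from plant import ctrl
def cam(n):
    p=ctrl.camera_params(n); f=240/np.tan(np.radians(p["vertical_fov"])/2)
    R=cv2.Rodrigues(np.array(p["rvec"],float))[0]; t=np.array(p["tvec"],float).ravel()
    return f,p["cx"],p["cy"],R,t
def ray(c,u,v,z):
    f,cx,cy,R,t=c; d=R.T@np.array([(u-cx)/f,(v-cy)/f,1]); o=-R.T@t
    return o+d*(z-o[2])/d[2]
def proj(c,P):
    f,cx,cy,R,t=c; q=R@np.array(P,float)+t; return np.array([f*q[0]/q[2]+cx,f*q[1]/q[2]+cy])
E
python3 - <<'E'
from h import *
for n in ("scene","top"):
    c=cam(n); print(n,c[:3],-c[3].T@c[4], ctrl.camera_params(n)); cv2.imwrite(f"pics/{n}0.png",ctrl.snapshot(n))
print(ctrl.get_obs())
E
```

```text
pics
scene (np.float64(490.6448869790156), 319.9122942054362, 240.3731176245424) [1.29231371 0.40778228 0.8386083 ] {'vertical_fov': 52.13133585986585, 'cx': 319.9122942054362, 'cy': 240.3731176245424, 'rvec': array([ 1.35568287,  2.17051307, -0.9560284 ]), 'tvec': array([ 0.22386131, -0.30339673,  1.54837383])}
top (np.float64(470.64845710396077), 317.86743126761405, 248.09373134161228) [0.4783604  0.04167893 0.98374924] {'vertical_fov': 54.037228651028485, 'cx': 317.86743126761405, 'cy': 248.09373134161228, 'rvec': array([ 2.17078085, -2.22913975,  0.0390494 ]), 'tvec': array([0.058135  , 0.51489596, 0.96427737])}
{'clock': 0.1, 'joint_pos': array([-5.03006565e+01,  2.05869113e+01,  6.40038137e-01, -1.98045880e-02,
       -7.01365044e+01, -1.65075830e+01]), 'qvel': array([ 0.04076952, -0.13998965,  0.03388152,  0.02950662, -0.02930604,
       -0.13099985]), 'tau': array([-1.50765412e-03, -5.84163094e+01,  2.93750703e+01,  7.01554611e+00,
        1.01432719e-02, -8.13707015e-05]), 'tool_pos': array([ 0.26564283, -0.62005312,  0.22572233]), 'orientation': array([-8.99147683e+01,  5.84221433e-03,  2.31850221e+01]), 'force': array([-0.61194585,  0.12141471, -0.19335862]), 'moment': array([ 0.02717208, -0.02821392, -0.00456647]), 'opening': 0.08755337215088785}
```

View pics/top0.png

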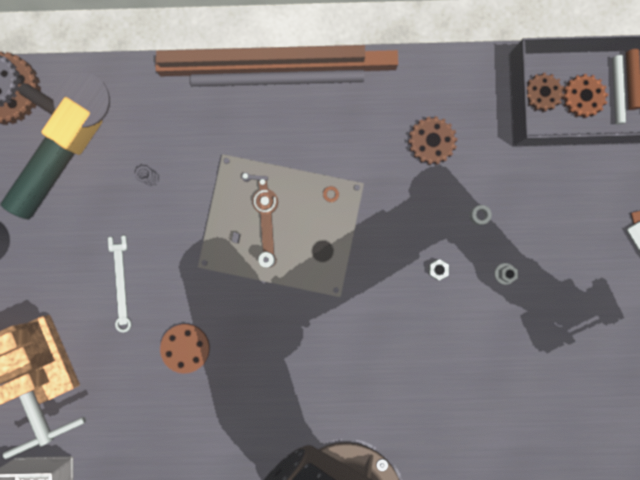

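View pics/scene0.png

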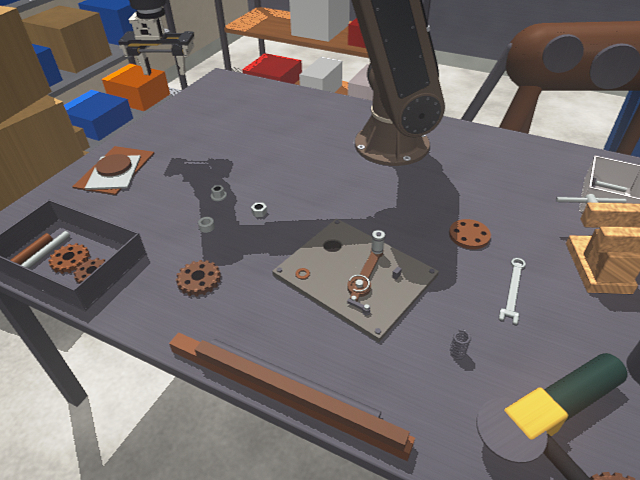

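The top view shows the jig with its corners at about (222,155), (363,184), (341,296) and (199,267), the pocket at (323,251) and the roller at (266,260). The flange nut is at (507,273), the plain nut at (440,269) and the collar at (482,214).

```bash
python3 - <<'E'
from h import *
c=cam("top"); im=cv2.imread("pics/top0.png")
cor=[ray(c,u,v,.015)[:2] for u,v in ((222,155),(363,184),(341,296),(199,267))] # (+x+y),(+x-y),(-x-y),(-x+y)
cor=np.array(cor); print("sides",[np.linalg.norm(cor[i]-cor[(i+1)%4]) for i in range(4)])
o=cor.mean(0); ex=(cor[0]+cor[1]-cor[2]-cor[3]); yaw=np.arctan2(ex[1],ex[0]); ey=(cor[0]+cor[3]-cor[1]-cor[2]); yaw2=np.arctan2(-ey[0],ey[1])
yaw=(yaw+yaw2)/2; print("jig",o,np.degrees(yaw),np.degrees(yaw2))
R=np.array([[np.cos(yaw),-np.sin(yaw)],[np.sin(yaw),np.cos(yaw)]])
for n,p in dict(pocket=(-.035,-.095),pivot=(.04,.04),roller=(-.076,.008)).items(): print(n,o+R@p)
print("pocket seen",ray(c,323,251,.015),"roller seen",ray(c,266,260,.08),"nut",ray(c,507,273,.015),"plain",ray(c,440,269,.02),"collar",ray(c,482,214,.022))
a=cv2.resize(im[190:300,420:560],None,fx=5,fy=5,interpolation=cv2.INTER_CUBIC)
cv2.imwrite("pics/c1.png",cv2.convertScaleAbs(a,alpha=1.8))
E
```

```text
sides [np.float64(0.2988471390976016), np.float64(0.2356485947992246), np.float64(0.2981544293966185), np.float64(0.2369125045778694)]
jig [0.56532096 0.11891707] -12.909464442841173 -13.136142168157853
pocket [0.50998156 0.03413765]
pivot [0.61324638 0.1489696 ]
roller [0.49302921 0.14369411]
pocket seen [0.50979778 0.0340367  0.015     ] roller seen [0.49330932 0.14444698 0.08      ] nut [ 0.45460104 -0.34225785  0.015     ] plain [ 0.46648982 -0.20395244  0.02      ] collar [ 0.57670505 -0.29345044  0.022     ]
```

View pics/c1.png

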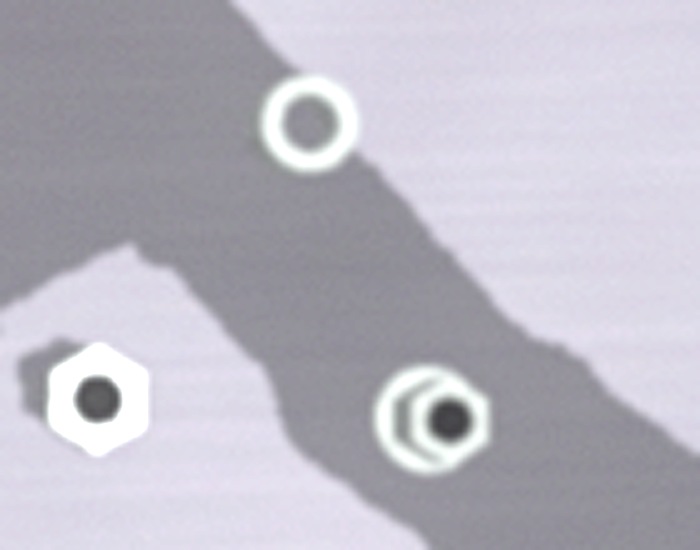

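Request:
{"op": "step_arm", "data": {"rows": [[[1,3.1,4.6,-0.4,0,0,0],[1,3.1,4.6,-0.4,0,0,0],[1,3.1,4.6,-0.4,0,0,0],[1,3.1,4.6,-0.4,0,0,0],[1,3.1,4.6,-0.4,0,0,0],[1,3.2,4.6,-0.4,0,0,0],[1,0,0,0,0,0,0],[1,0,0,0,0,0,0]]]}}

```text
clock: 1.1
tool_pos: [0.4528, -0.3442, 0.2024]
orientation: [-90.0, 0.0, 23.3]
force: [-0.0, -0.1, 0.1]
opening: 0.0875
```

```bash
python3 - <<'E'
from h import *
o=ctrl.get_obs(); print(o["tool_pos"],o["orientation"],o["joint_pos"]); c=cam("wrist"); im=ctrl.snapshot("wrist"); cv2.imwrite("pics/w1.png",im)
print(c[:3],-c[3].T@c[4],proj(c,(.453,-.3435,.005)))
E
```

```text
[ 0.4527948  -0.34415345  0.20237823] [-8.99799558e+01  2.34490945e-02  2.32530482e+01] [-1.75284716e+01  1.16161981e+01 -1.49946419e+01  1.55204892e-04
 -6.34200082e+01 -4.92185537e+01]
(np.float64(334.7608944525157), 316.50298846598446, 236.50199911864468) [ 0.3861528  -0.37162939  0.36020444] [315.90166853 212.14245362]
```

View pics/w1.png

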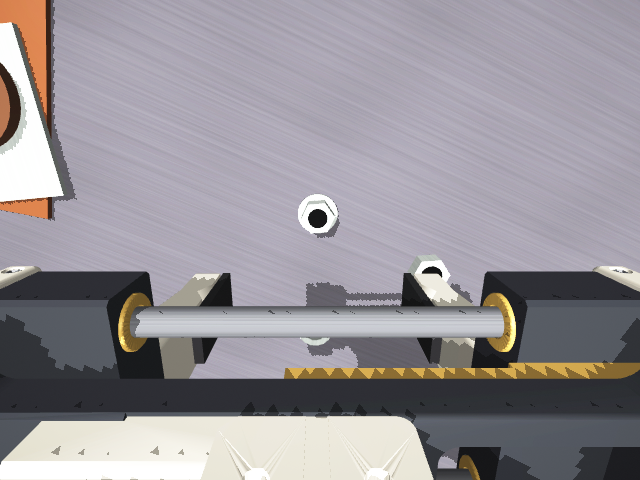

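The nut is at about (318,214) in the wrist view, 2 px from the prediction of (316,212). I'll zoom in to get the hexagon's angle.

```bash
python3 - <<'E'
from h import *
im=cv2.imread("pics/w1.png"); cr=im[185:245,285:353]
g=cv2.cvtColor(im,cv2.COLOR_BGR2GRAY); c=cam("wrist")
# bore: dark blob -> top at z=.027
m=np.zeros_like(g); m[190:245,290:350]=(g[190:245,290:350]<40)*255
k=max(cv2.findContours(m,0,1)[0],key=cv2.contourArea); e=cv2.fitEllipse(k); print("bore",e,ray(c,*e[0],.027))
m=np.zeros_like(g); m[185:245,285:353]=(im[185:245,285:353].min(2)>185)*255
k=max(cv2.findContours(m,0,1)[0],key=cv2.contourArea); print("white",cv2.boundingRect(k),cv2.contourArea(k))
cv2.imwrite("pics/c2.png",cv2.resize(cr,None,fx=8,fy=8,interpolation=cv2.INTER_CUBIC))
E
```

```text
bore ((317.2637634277344, 218.1130828857422), (17.732261657714844, 17.983007431030273), 91.77436828613281) [ 0.45370339 -0.34208692  0.027     ]
white (298, 194, 40, 40) 1180.0
```

View pics/c2.png

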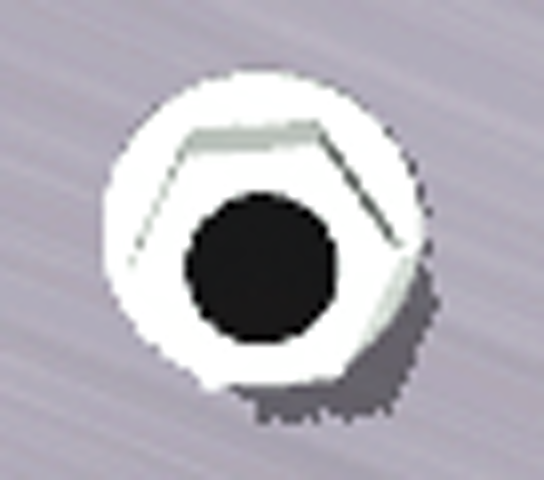

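```bash
python3 - <<'E'
from h import *
c=cam("wrist")
for z,a,b in ((.005,(192,135),(318,122)),(.027,(210,388),(340,375)),(.005,(318,122),(400,244)),(.005,(192,135),(132,263))):
    P,Q=[ray(c,p[0]/8+285,p[1]/8+185,z) for p in (a,b)]; d=Q-P
    print(np.linalg.norm(d),"flat normal mod60",(np.degrees(np.arctan2(d[1],d[0]))+90)%60)
print("flange top",ray(c,318-.5,213.5,.005), "ray bore",ray(c,317.26,218.1,.027))
E
```

```text
0.01695071527268911 flat normal mod60 29.10270922629104
0.016835817985031545 flat normal mod60 29.072269959379298
0.020077822141512096 flat normal mod60 27.11939083764321
0.019371941259215136 flat normal mod60 27.9687655107479
flange top [ 0.4533964  -0.34188157  0.005     ] ray bore [ 0.45369237 -0.34209581  0.027     ]
```

Request:
{"op": "step_arm", "data": {"rows": [[[1,0.07,0.2,-2.0,0,0,8.9],[1,0,0,-3.0,0,0,8.9],[1,0,0,-3.0,0,0,8.9],[1,0,0,-3.0,0,0,8.8],[1,0,0,-3.0,0,0,0],[1,0,0,-2.8,0,0,0],[1,0,0,-1.6,0,0,0],[1,0,0,-1.0,0,0,0],[1,0,0,0,0,0,0],[1,0,0,0,0,0,0]]]}}

```text
clock: 2.4
tool_pos: [0.4541, -0.3428, 0.0094]
orientation: [-90.1, -0.0, 58.7]
force: [0.0, 0.1, -0.7]
opening: 0.0878
```

Request:
{"op": "step_arm", "data": {"rows": [[[-1,0,0,0,0,0,0],[-1,0,0,0,0,0,0],[-1,0,0,0,0,0,0],[-1,0,0,0,0,0,0],[-1,0,0,0,0,0,0],[-1,0,0,0,0,0,0]]]}}

```text
clock: 3.15
tool_pos: [0.4535, -0.3424, 0.0085]
orientation: [-90.0, 0.0, 58.7]
force: [0.3, 0.7, 1.0]
opening: 0.0331
```

Request:
{"op": "step_arm", "data": {"rows": [[[-1,0,0,0,0,0,0],[-1,0,0,0,0,0,0],[-1,0,0,0,0,0,0]]]}}

```text
clock: 3.52
tool_pos: [0.4536, -0.3424, 0.0085]
orientation: [-90.0, -0.0, 58.7]
force: [1.3, -0.4, -0.8]
opening: 0.0299
```

Request:
{"op": "step_arm", "data": {"rows": [[[-1,0,0,2.0,0,0,0],[-1,0,0,5.0,0,0,0],[-1,0.8,5.3,2.5,0,0,5.2],[-1,0.8,5.4,2.5,0,0,5.2],[-1,0.8,5.4,2.5,0,0,5.2],[-1,0.8,5.4,2.5,0,0,5.2],[-1,0.8,5.4,2.5,0,0,5.2],[-1,0.8,5.4,0,0,0,5.3],[-1,0.83,5.35,0,0,0,0],[-1,0,0,0,0,0,0],[-1,0,0,0,0,0,0]]]}}

```text
clock: 4.9
tool_pos: [0.5093, 0.0341, 0.2032]
orientation: [-89.9, 0.0, 90.0]
force: [-0.2, -0.7, -1.3]
opening: 0.0298
```

```bash
python3 - <<'E'
from h import *
o=ctrl.get_obs(); print(o["tool_pos"],o["orientation"],o["opening"],o["joint_pos"]); c=cam("wrist"); im=ctrl.snapshot("wrist"); cv2.imwrite("pics/w2.png",im)
p=proj(c,(.5099,.0341,.015)); print("pocket pred",p)
g=cv2.cvtColor(im,cv2.COLOR_BGR2GRAY); u,v=int(p[0]),int(p[1]); m=np.zeros_like(g); s=np.s_[v-35:v+35,u-35:u+35]
print(g[v,u],g[v-30,u-30]); m[s]=(g[s]<(int(g[v,u])+int(g[v-30,u-30]))//2)*255
k=max(cv2.findContours(m,0,1)[0],key=cv2.contourArea); e=cv2.fitEllipse(k); print(e,cv2.contourArea(k),ray(c,*e[0],.015))
E
```

```text
[0.50927539 0.03411652 0.2031853 ] [-8.99419028e+01  1.60607158e-02  9.00410483e+01] 0.02976654631194278 [ 2.58958296e+01  6.02500079e+00 -2.17187830e+01 -1.22895526e-02
 -6.23155025e+01 -2.58490740e+01]
pocket pred [316.05798962 212.90142303]
61 228
((315.8536376953125, 214.37937927246094), (41.70094680786133, 42.237117767333984), 111.949951171875) 1381.5 [0.51011549 0.03568726 0.015     ]
```

View pics/w2.png

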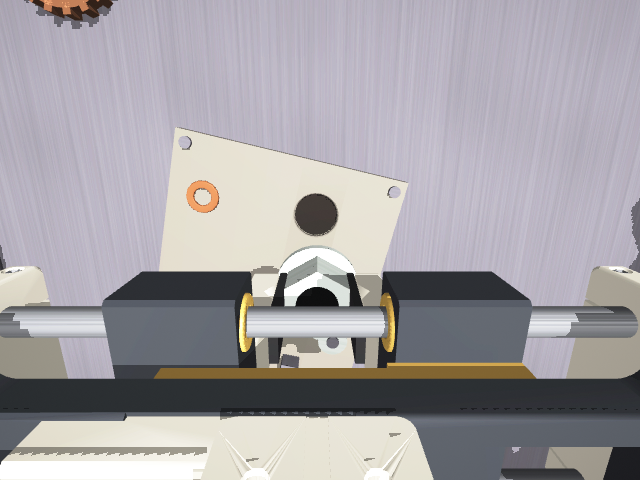

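The wrist view puts the pocket at (316,214) and the held nut's flange arc at about (317,247). The two cameras differ by 1.6 mm in y. I'll check the held nut in the same view to find the bias.

```bash
python3 - <<'E'
from h import *
c=cam("wrist"); im=cv2.imread("pics/w2.png"); o=ctrl.get_obs(); T=o["tool_pos"]; print(T)
zb=T[2]-.0085
th=np.radians(np.arange(0,360,5))
for off in (-.002,0,.002):
  pr={z:min(proj(c,(T[0]+.0215*np.cos(a),T[1]+off+.0215*np.sin(a),zb+z))[1] for a in th) for z in (0,.005)}
  b=[proj(c,(T[0],T[1]+off-.0075,zb+.027))[1],proj(c,(T[0],T[1]+off+.0075,zb+.027))[1]]
  print(off,"flange top v",pr,"left/right u",[ [f(proj(c,(T[0]+.0215*np.cos(a),T[1]+off+.0215*np.sin(a),zb+.005))[0] for a in th) for f in (min,max)]],"bore v",b)
g=cv2.cvtColor(im,cv2.COLOR_BGR2GRAY)
for u in (300,308,316,324,332): print(u,g[240:300,u].tolist())
print(g[252,270:365].tolist())
E
```

```text
[0.50931086 0.03355413 0.20324557]
-0.002 flange top v {0: np.float64(239.040344301263), 0.005: np.float64(241.81047760456468)} left/right u [[np.float64(276.1435520500575), np.float64(358.77504936409014)]] bore v [np.float64(285.530863587664), np.float64(315.41186617703136)]
0 flange top v {0: np.float64(242.74175910029143), 0.005: np.float64(245.60844781637775)} left/right u [[np.float64(276.27176892341146), np.float64(358.64663867436076)]] bore v [np.float64(289.6077433799728), np.float64(319.2778889618858)]
0.002 flange top v {0: np.float64(246.42011983386558), 0.005: np.float64(249.38209077154198)} left/right u [[np.float64(276.3991917147704), np.float64(358.5190229772696)]] bore v [np.float64(293.6555257996188), np.float64(323.1170385404149)]
300 [223, 222, 222, 222, 222, 222, 222, 222, 193, 161, 160, 246, 255, 255, 255, 255, 255, 255, 255, 255, 255, 255, 255, 255, 255, 150, 152, 151, 151, 154, 151, 148, 146, 153, 152, 151, 152, 153, 151, 114, 242, 255, 255, 255, 255, 255, 255, 255, 255, 255, 255, 255, 255, 255, 142, 24, 15, 15, 14, 14]
308 [222, 222, 222, 222, 222, 222, 175, 1
[... 911 characters left out ...]
, 255, 255, 255, 255, 255, 255, 255, 255, 255, 255, 235, 208, 209, 205, 209, 208, 205, 202, 205, 209, 208, 120, 122, 121, 124, 119, 201, 225, 226, 224, 224, 225, 225, 224, 225, 224, 225, 224, 173, 14, 15, 15, 15, 14, 15, 15]
[226, 226, 225, 226, 226, 226, 225, 225, 226, 226, 225, 226, 225, 226, 222, 222, 222, 223, 222, 222, 222, 222, 222, 185, 143, 145, 146, 243, 245, 255, 255, 255, 255, 255, 255, 255, 255, 255, 255, 255, 255, 255, 255, 255, 255, 255, 255, 255, 255, 255, 255, 255, 255, 255, 255, 255, 255, 255, 255, 255, 255, 255, 255, 255, 255, 255, 251, 209, 209, 209, 216, 223, 225, 226, 225, 225, 226, 226, 225, 227, 226, 227, 227, 226, 227, 227, 226, 226, 226, 226, 226, 226, 227, 226, 226]
```

Request:
{"op": "step_arm", "data": {"rows": [[[-1,0.03,0.05,-3.0,0,0,0],[-1,0,0,-4.0,0,0,0],[-1,0,0,-4.0,0,0,0],[-1,0,0,-3.0,0,0,0],[-1,0,0,-2.0,0,0,0],[-1,0,0,-1.3,0,0,0],[-1,0,0,0,0,0,0],[-1,0,0,0,0,0,0],[-1,0,0,0,0,0,0]]]}}

```text
clock: 6.08
tool_pos: [0.5107, 0.0348, 0.0315]
orientation: [-90.1, -0.0, 90.0]
force: [-0.5, 1.4, -1.4]
opening: 0.0295
```

Request:
{"op": "step_arm", "data": {"rows": [[[-1,0,0,-0.3,0,0,0],[-1,0,0,-0.3,0,0,0],[-1,0,0,-0.2,0,0,0],[-1,0,0,0,0,0,0]]]}}

```text
clock: 6.58
tool_pos: [0.51, 0.0345, 0.0223]
orientation: [-90.0, 0.0, 90.0]
force: [1.0, 0.2, -1.7]
opening: 0.0297
```

Request:
{"op": "step_arm", "data": {"rows": [[[-1,0,0,-0.2,0,0,0],[-1,0,0,-0.2,0,0,0],[-1,0,0,0,0,0,0],[-1,0,0,0,0,0,0]]]}}

```text
clock: 7.08
tool_pos: [0.5101, 0.0346, 0.0186]
orientation: [-90.0, 0.0, 90.0]
force: [0.2, 0.3, -2.0]
opening: 0.03
```

Request:
{"op": "step_arm", "data": {"rows": [[[-1,0,0,-0.08,0,0,0],[-1,0,0,0,0,0,0],[0.1,0,0,0,0,0,0],[0.1,0,0,0,0,0,0],[0.1,0,0,0,0,0,0],[0.1,0,0,0,0,0,0],[0.1,0,0,0,0,0,0]]]}}

```text
clock: 7.95
tool_pos: [0.5101, 0.0346, 0.0178]
orientation: [-90.0, -0.0, 90.0]
force: [0.4, 0.7, -0.8]
opening: 0.0477
```

Request:
{"op": "step_arm", "data": {"rows": [[[0.1,0,0,1.0,0,0,0],[0.1,0,0,3.0,0,0,0],[0.1,0,0,4.0,0,0,0],[0.1,0,0,4.0,0,0,0],[0.1,0,0,4.0,0,0,0],[0.1,0,0,2.0,0,0,0],[-1,0,0,0,0,0,0],[-1,0,0,0,0,0,0]]]}}

```text
clock: 8.95
tool_pos: [0.5096, 0.0344, 0.1974]
orientation: [-90.0, -0.0, 90.0]
force: [-0.4, -0.7, -1.4]
opening: 0.0335
```

```bash
python3 - <<'E'
from h import *
o=ctrl.get_obs(); print(o["tool_pos"],o["opening"]); c=cam("wrist"); im=ctrl.snapshot("wrist")
cv2.imwrite("pics/w3.png",im)
print("pocket top",proj(c,(.5101,.0357,.015)),"nut flange top seated",proj(c,(.5101,.0357,.014)),"bore seated",proj(c,(.5101,.0357,.036)),"roller top",proj(c,(.4932,.1441,.08)))
cv2.imwrite("pics/c3.png",cv2.resize(im[170:260,256:376],None,fx=6,fy=6,interpolation=cv2.INTER_CUBIC))
E
```

```text
[0.5095676  0.03444855 0.1974092 ] 0.033492818086591714
pocket top [316.20375715 215.18308399] nut flange top seated [316.20314411 214.98078983] bore seated [316.21746425 219.7062863 ] roller top [334.36780031 342.89688018]
```

View pics/c3.png

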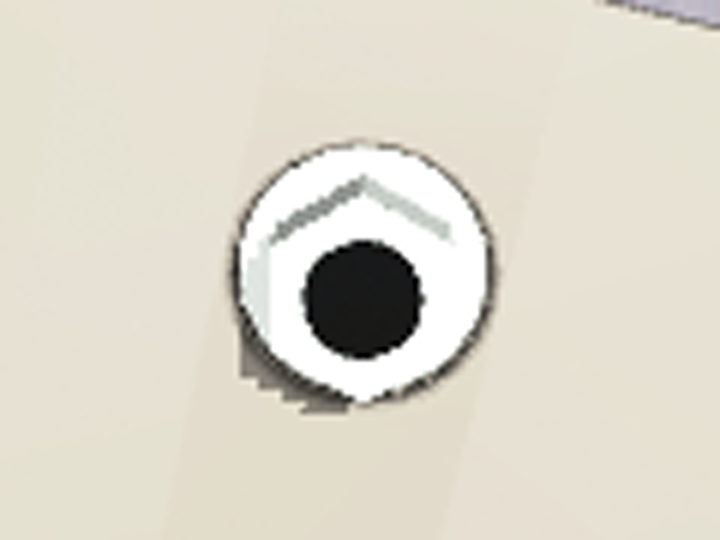

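The nut sits concentric in the pocket, with an even dark ring around the flange. The bore is at about (316.5, 219.8), against (316.2, 219.7) predicted for seated. Next I go to the roller with the fingers shut.

Request:
{"op": "step_arm", "data": {"rows": [[[-1,-0.6,3.0,0,0,0,0],[-1,-0.6,3.0,0,0,0,0],[-1,0,0,-4.0,0,0,0],[-1,0,0,-4.0,0,0,0],[-1,0,0,-4.0,0,0,0],[-1,0,0,-2.0,0,0,0],[-1,0,0,-1.0,0,0,0],[-1,0,0,0,0,0,0],[-1,0,0,0,0,0,0]]]}}

```text
clock: 10.12
tool_pos: [0.4986, 0.0948, 0.0485]
orientation: [-90.1, -0.0, 90.0]
force: [-0.8, 0.4, 1.0]
opening: 0.0002
```

Request:
{"op": "step_arm", "data": {"rows": [[[-1,0,0.7,0,0,0,0],[-1,0,0.7,0,0,0,0],[-1,0,0.6,0,0,0,0],[-1,0,0.5,0,0,0,0],[-1,0,0.5,0,0,0,0],[-1,0,0,0,0,0,0],[-1,0,0,0,0,0,0]]]}}

```text
clock: 11.0
tool_pos: [0.4976, 0.1241, 0.0476]
orientation: [-89.9, 0.0, 90.0]
force: [-1.4, -4.1, 3.7]
opening: 0.0003
```

Request:
{"op": "step_arm", "data": {"rows": [[[-1,0.1,0.6,0,0,0,0],[-1,0.1,0.6,0,0,0,0],[-1,0.1,0.6,0,0,0,0],[-1,0.1,0.6,0,0,0,0],[-1,0.1,0.6,0,0,0,0],[-1,0.1,0.6,0,0,0,0],[-1,0.1,0.5,0,0,0,0],[-1,0,0.4,0,0,0,0],[-1,0,0.3,0,0,0,0],[-1,0,0,0,0,0,0],[-1,0,0,0,0,0,0],[-1,0,0,0,0,0,0]]]}}

```text
clock: 12.5
tool_pos: [0.5029, 0.1697, 0.0465]
orientation: [-89.7, 0.2, 89.9]
force: [-0.8, -11.0, 0.6]
opening: 0.0007
```

```bash
python3 - <<'E'
from h import *
o=ctrl.get_obs(); print(o["tool_pos"],o["force"])
for n in ("scene","top","wrist"): cv2.imwrite(f"pics/{n}9.png",ctrl.snapshot(n))
c=cam("scene"); print([ (t,proj(c,(.6132+.1203*np.cos(np.radians(182.5)-t),.149+.1203*np.sin(np.radians(182.5)-t),.08)).round(1)) for t in (0,.32,.4,.45,.5,.55)])
c=cam("top"); print([ (t,proj(c,(.6132+.1203*np.cos(np.radians(182.5)-t),.149+.1203*np.sin(np.radians(182.5)-t),.08)).round(1)) for t in (0,.32,.4,.45,.5,.55)])
a=cv2.resize(cv2.imread("pics/scene9.png")[200:345,270:450],None,fx=2.5,fy=2.5)
b=cv2.resize(cv2.imread("pics/top9.png")[140:305,190:370],None,fx=2.4,fy=2.4)
h=max(a.shape[0],b.shape[0]); a,b=[np.pad(i,((0,h-i.shape[0]),(0,0),(0,0))) for i in (a,b)]
print(a.shape,b.shape); cv2.imwrite("pics/c9.png",np.hstack([a,b])[:, :1000] if a.shape[1]+b.shape[1]<=800 else cv2.resize(np.hstack([a,b]),(800,int(h*800/(a.shape[1]+b.shape[1])))))
E
```

```text
[0.50287639 0.16968838 0.04653912] [ -0.83959559 -10.98657052   0.63237081]
[(0, array([377.4, 233.5])), (0.32, array([392.4, 239.5])), (0.4, array([395.8, 241.5])), (0.45, array([397.8, 242.9])), (0.5, array([399.7, 244.3])), (0.55, array([401.6, 245.8]))]
[(0, array([266.4, 260.1])), (0.32, array([246.5, 258.4])), (0.4, array([241.7, 256.9])), (0.45, array([238.8, 255.8])), (0.5, array([235.9, 254.6])), (0.55, array([233.1, 253.2]))]
(396, 450, 3) (396, 432, 3)
```

View pics/c9.png

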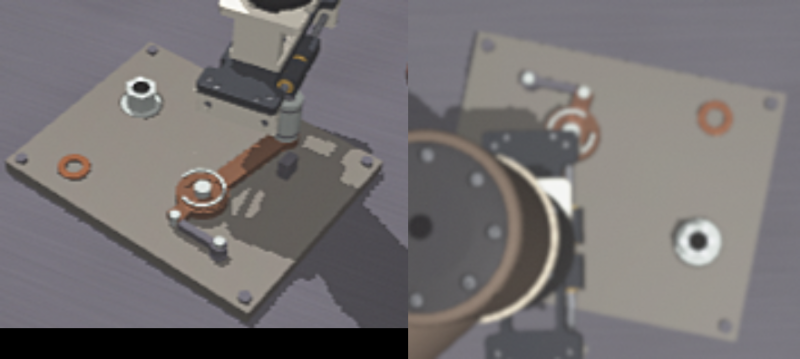

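The arm is swung and the pawl lies behind the tooth. From the force of 11 N and the geometry I estimate about 0.42 rad, with a gap left to the stop block. I'll push a few millimetres more for margin.

Request:
{"op": "step_arm", "data": {"rows": [[[-1,0.1,0.3,0,0,0,0],[-1,0.1,0.25,0,0,0,0],[-1,0,0,0,0,0,0],[-1,0,0,0,0,0,0],[-1,0,0,0,0,0,0],[-1,0,0,0,0,0,0],[-1,0,0,0,0,0,0],[-1,0,0,0,0,0,0]]]}}

```text
clock: 13.65
tool_pos: [0.5044, 0.1748, 0.0465]
orientation: [-89.7, 0.3, 89.9]
force: [-2.9, -12.0, 2.1]
opening: 0.0002
```

```bash
python3 - <<'E'
from h import *
o=ctrl.get_obs(); print(o["tool_pos"],o["force"],o["qvel"].round(2))
im=ctrl.snapshot("scene"); cv2.imwrite("pics/s10.png",im); cv2.imwrite("pics/c10.png",cv2.resize(im[205:330,275:445],None,fx=4.5,fy=4.5,interpolation=cv2.INTER_CUBIC))
o2=ctrl.get_obs(); print(o2["tool_pos"],o2["force"])
c=cam("scene")
for t in (0.35,.4,.45,.5,.55): print(t,[((proj(c,(.6132+.1203*np.cos(np.radians(182.5)-t),.149+.1203*np.sin(np.radians(182.5)-t),z))-[275,205])*4.5).round() for z in (.03,)])
E
```

```text
[0.50441109 0.17475601 0.04645707] [ -2.90264011 -11.96362243   2.12017012] [-0.01 -0.03 -0.04  0.02  0.04  0.03]
[0.50444116 0.17479101 0.04647645] [ -3.82184318 -12.17957325   0.75741308]
0.35 [array([526., 229.])]
0.4 [array([535., 235.])]
0.45 [array([544., 241.])]
0.5 [array([552., 248.])]
0.55 [array([560., 254.])]
```

View pics/c10.png

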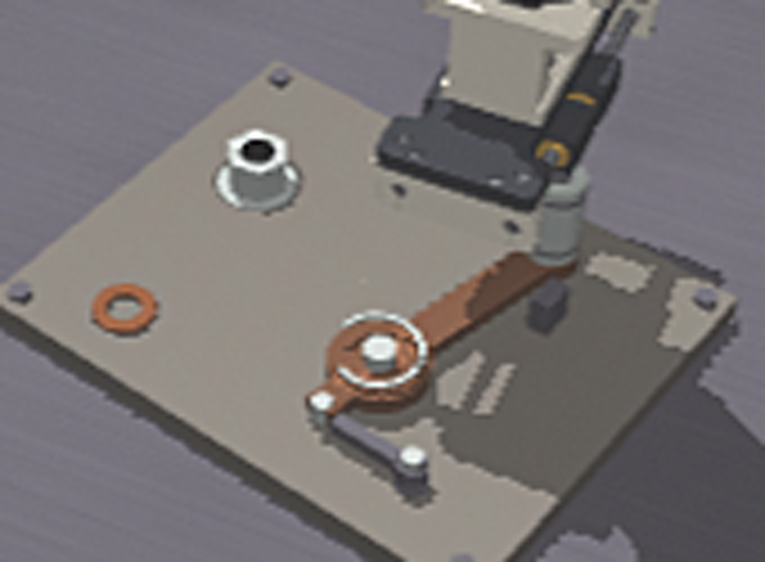

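The roller's base is at about (555,255) in the crop, which fits roughly 0.5 rad. The force of about 12 N gives about 0.49. There is a gap to the stop, the pawl is dropped in, and the nut is flat in the pocket.

```bash
python3 -c "
from plant import ctrl
print(ctrl.get_obs()['force']); print(ctrl.close_job())"
```

```text
[ -3.82184318 -12.17957325   0.75741308]
the job is handed in; nothing more can be done
None
```

The flange nut is seated flange down in the pocket and let go. The shut fingers are holding the tensioner arm back by its idler roller, past the ratchet click. I handed the job in at about 13.7 s; it reports no verdict.

- **Nut:** the close-up after release showed the flange concentric in the pocket with an even gap. The bore was within 0.5 px of where a seated nut should appear. It still sat flat in the last picture.
- **Tensioner:** the force on the fingers was steady at about 12 N. Force and picture give about 0.49 to 0.5 rad, and finger position gives 0.46 to 0.47. That is past 0.40 and short of the stop at 0.55, with a visible gap to the stop block. I judged the pawl dropped in by eye only, without measuring its angle.
- **Other scrap:** the moves touched none of it, though I did not measure those positions again at the end.
- **Disagreement:** the wrist and top cameras placed the pocket about 1.6 mm apart in y. I got round it by comparing the held nut and the pocket in the same wrist picture, and the nut then went in without any noticeable contact force.

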